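Roll the microscope's focus wheel down to the working mark

ROBOT

A 6-joint arm with a two-finger parallel gripper is mounted at the origin on the work surface. World frame = base frame: x ahead of the robot, y to its left, z up, the work surface at z = 0. Lengths are in m, angles in rad, forces in N, time in s.
With the tool pointing down it reaches from about 0.3 to 0.775 m from the base axis. Payload 14.6 kg.
Tool frame: the origin (TCP) lies between the finger pads; the fingertips stand 19 mm ahead of it and the grasp point (between the pads) is the TCP; z points along the fingers, y is the direction in which the jaws open and shut (so a half turn about z gives the same grasp; the last joint's range is limited). The gripper opens to 94 mm and grips with 3 to 60 N. Pads are 16 mm wide; open, the fingers measure 119 mm over their backs; the gripper's body (75 mm by 177 mm) begins 78 mm behind the grasp point.
Start: joints at [1.151, 0.3, 1.521, -0, 1.321, -0.067], TCP at [0.19, 0.516, 0.191] pointing down, gripper open.
Joint ranges: [-3.03, 3.03], [-0.79, 2.21], [0.23, 2.52], [-1.04, 4.18], [0, 3.07], [-2.55, 2.55]. Speed limits (rad/s): [2.22, 2.22, 2.57, 3.14, 3.14, 3.14].

INTERFACE

Orientations are given as [roll, pitch, yaw] about the fixed x, y, z axes, in that order (R = Rz(yaw) Ry(pitch) Rx(roll)).
In Python, from station import telemetry, vision, ctrl gives the robot as it stands. The module is installed in compiled form; this text tells all that it offers.
- The arm moves only by the shell command python3 -m creep 'ROWS' [FORCE]. ROWS is JSON, a list of rows, each a list of 3 entries, a list of its own where there are three numbers: the shift along the tool's x, y, z in units of 50 mm (1.0 is 50 mm), then the turn about the tool's z in units of 8 degrees (1.0 is 8 degrees), then the opening, from 0 (shut) to 1 (fully open). In form: [[[tx, ty, tz], twist, gripper], ...]. A call has 1 to 12 rows; each row is the pose to reach, as a shift and turn from the pose commanded when the call began, along the tool's axes at that moment; what a row does not reach only later rows make up. A row lasts 1/10 s, in which the tool goes at most 50 mm and 8.59 degrees, less where a joint would pass 70% of its speed; a pose out of reach is approached as far as the arm can. A call with a gripper value outside its range is refused whole. The fingers move at their own pace and stop on an object; FORCE is the grip in N (left out, the last holds). Time passes only in rows, so rows that repeat a pose let the fingers close. It gives the time, the measured TCP pose, the force and the opening at its end, in the units of the state.
- telemetry.get_obs(): the state, without advancing time (a new reading comes with each control period).
- vision.camera(name): name is "scene" or "top"; returns a dict with "img" (480x640x3 uint8, red, green, blue), "depth" (480x640 float32, m along the optical axis (not along the pixel's ray), 0 where there is no reading), "vertical_fov" (degrees; the focal length in pixels is half the picture's height over the tangent of half this angle, whatever the lens; pixels are square), "cx", "cy" (the principal point, pixels), "extrinsics" (4x4, takes a point from camera to world coordinates). Camera axes: x right, y down, z forward; pixel columns grow to the right and rows downward; lengths in m; the calibration is good to about 2 mm. A picture is of the moment at which its call begins.
- ctrl.hand_in(): hands the job in, once; it reports no verdict.
The state is a dict: "time_s": time; "qpos": joint angles; "joint_vel": joint speeds; "tau": joint torques, N m; "ee_pos": TCP position; "eef_rot": TCP orientation; "force": force on the tool from outside, world axes, zero at the start; "moment": the same for the moment, N m; "grip_width": finger opening in m.
Only numpy, scipy, OpenCV 4.12 (cv2) and the standard library are available. Lean on these libraries where they do the work, as an engineer would, in place of code of your own. Each camera call takes 0.05 s, during which the arm holds its last target.

TASK

Bring the desk microscope down to its working distance over the well plate: lay a fingertip on the knurled focus wheel and roll it, stroke by stroke, until the yellow pointer on the camera head has come down onto the red band of the white scale. Turn the wheel by light fingertip pressure only: do not grip it, do not push the camera head itself, and do not run the lens into the plate. Leave the well plate and all the glassware and small things around it where they are, with nothing picked up.

Things in the scene. Friction and masses are not known exactly. Their poses are not given: they have to be found in the camera images.
- microscope: White desk video microscope, fixed. Base 220 (x) x 150 (y) x 20 mm; origin: centre of its underside; z up; x points from the pillar (x -73 mm, 26 mm thick, top 166 mm high) to the optical axis (x +45 mm); y to the side with the scale. White focus block: x -90 to -30, y -30 to 30 mm, 115 to 160 mm high; a clamp screw behind it reaches x -114 mm at 128 mm height.
- focus_wheel: Pair of black knurled wheels on one level shaft (its y = microscope's y) through the focus block; origin mid-shaft. Each 50 mm across, 18 mm wide, 36 to 54 mm from the origin; they turn together, roll either. Rolling the TOP towards the camera head (microscope's +x) lowers the head 8 mm per rad (3.2 mm per 10 mm of rim), rolling back raises it; it stays where left. Needs 2 to 3 N along the rim.
- wheel_a (a point): Centre of the focus wheel on the microscope's -y side, the one nearer the robot; 145 mm above the table, so the wheel's top is at 170 mm. Axes as the microscope's (does not turn). Friction of the knurl on a fingertip is about 0.9: 6 to 10 N of downward pressure holds well.
- wheel_b (a point): Centre of the focus wheel on the microscope's +y side (the scale's side, farther from the robot); 145 mm above the table, the wheel's top at 170 mm. Axes as the microscope's (does not turn).
- pointer_tip (a point): Tip of the yellow pointer on the camera head, 2 mm thick; it rides up and down with the head beside the white scale.
- focus_mark (a point): Centre of the red band, 6 mm high, on the fixed white scale (18 mm wide, a line every 5 mm) on the microscope's +y side, 104 mm above the table. The head is down when the pointer tip stands at the height of this band; at the start it is 14 to 30 mm above it.
- camera_head: The moving part: steel slide (24 mm wide, x -30 to -18 mm of the microscope, top 114 mm above the lens face), white arm, black barrel 38 mm across (47 at its clamp ring, top 100 mm above the lens face). Origin: centre of the lens face. Slides straight up and down. With the pointer on the band's middle the lens face is 52 mm above the table, 14 mm clear of the well plate. Not to be touched.
- well_plate: Clear plastic well plate, 56 x 80 x 18 mm, loose on the microscope's base under the lens, some wells purple; origin at the centre of its underside (20 mm above the table), so its top is 38 mm above the table. Stays where it is.
- spare_plate: Bystander, not to be disturbed: a second, empty clear plastic well plate, 56 x 80 x 18 mm; origin at the centre of its underside.
- reagent_bottle: Bystander, not to be disturbed: a clear glass bottle with red cap and blank paper label, 52 mm across, 105 mm tall; origin at the centre of its underside.
- flask_a: Bystander, not to be disturbed: a clear conical flask with dark rubber stopper, 68 mm across the foot, 118 mm tall; origin at the centre of its underside.
- flask_b: Bystander, not to be disturbed: a clear conical flask with green stopper, 68 mm across the foot, 118 mm tall; origin at the centre of its underside.
- volumetric_flask: Bystander, not to be disturbed: a clear volumetric flask, 72 mm across, 183 mm tall, white stopper with red top; origin at the centre of its underside.
- dropper_beaker: Bystander, not to be disturbed: a clear beaker, 78 mm across, 99 mm tall, with plastic droppers standing in it to about 150 mm; origin at the centre of its underside.
- petri_dish: Bystander, not to be disturbed: a closed clear petri dish, 92 mm across, 16 mm tall; origin at the centre of its underside.
- forceps: Bystander, not to be disturbed: steel forceps lying flat, 120 mm long, 8 mm high; origin at the centre of its underside.

How it is judged:
By the outcome, as a careful person would: the job done as asked, in the order asked, and still so for the second after the job is handed in, with the robot touching nothing.
It also fails if it takes over 58 s, if anything falls off the work surface, if the arm or the gripper's body presses on something with over 40 N, if the wrist force passes 120 N, or if a joint passes its speed limit or range.

## Working session

There is one attempt and no reset: what is moved stays moved. The work goes in short steps, Python scripts to look and compute and a shell command to move; the robot and the scene stay as the last step left them, time stands still between calls to the robot, and variables do not carry over. Pictures are saved under pics/ and viewed, and the job is handed in when it is done.

```bash
mkdir -p pics
python3 - <<'E'
from station import telemetry, vision
import cv2,numpy as np
print(telemetry.get_obs())
for n in("scene","top"):
    c=vision.camera(n); cv2.imwrite(f"pics/{n}0.png",c["img"][:,:,::-1]); np.savez(f"{n}0.npz",**c)
    print(n,c["vertical_fov"],c["cx"],c["cy"],c["extrinsics"].round(4).tolist())
E
```

```text
{'time_s': 0.0, 'qpos': array([ 1.15142347e+00,  3.00459285e-01,  1.52158554e+00,  1.20405022e-05,
        1.32072642e+00, -6.65831509e-02]), 'joint_vel': array([-0.00144102, -0.00051598, -0.00133449, -0.00056937, -0.00019565,
       -0.00111876]), 'tau': array([-1.22821719e-03, -5.31813240e+01, -3.52726400e+01,  7.07238447e-02,
        2.45099002e-02, -9.60528519e-05]), 'ee_pos': array([0.18990729, 0.5158655 , 0.19009095]), 'eef_rot': array([-3.14041745e+00, -9.00528713e-05,  2.78879991e+00]), 'force': array([-1.46219734,  0.12419244, -0.09330176]), 'moment': array([-0.0089188 ,  0.02351217,  0.00947228]), 'grip_width': 0.09361968104120288}
scene 53.89894285720056 320.6831622495478 237.18617344534533 [[0.5272, 0.7373, -0.4224, 1.062], [0.8497, -0.454, 0.2682, -0.3273], [0.006, -0.5003, -0.8658, 1.065], [0.0, 0.0, 0.0, 1.0]]
top 46.6150036542402 322.385439175735 237.33728549328717 [[0.0141, -0.996, 0.0885, 0.4604], [-0.9999, -0.0148, -0.0079, -0.0035], [0.0091, -0.0884, -0.996, 1.6754], [0.0, 0.0, 0.0, 1.0]]
```

View pics/scene0.png

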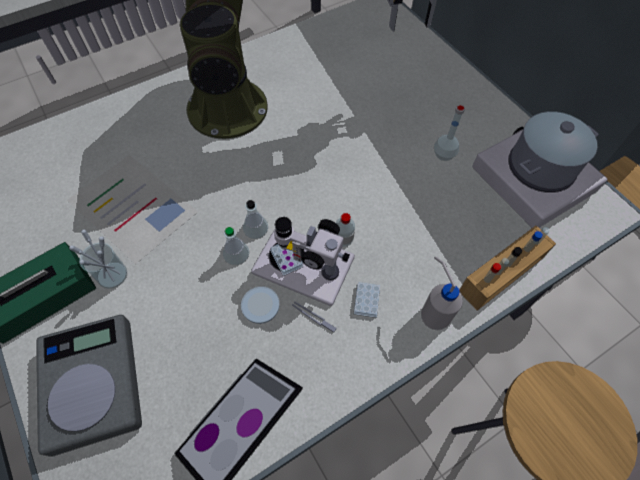

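View pics/top0.png

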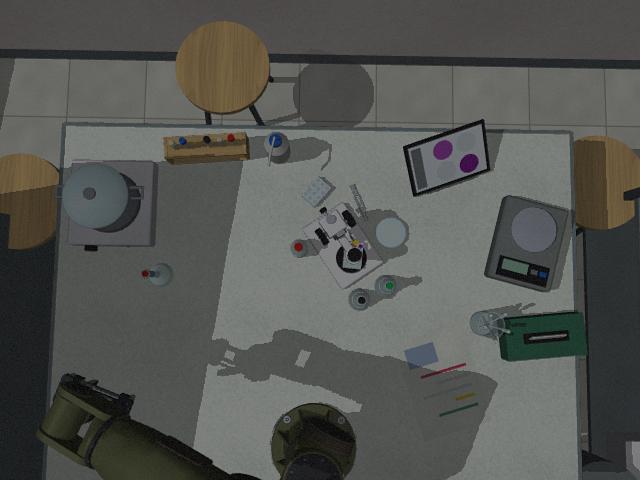

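```bash
cat > h.py <<'E'
import numpy as np,cv2
def load(n): return dict(np.load(n+".npz"))
def foc(c): return 240/np.tan(np.radians(float(c["vertical_fov"])/2))
def plane(c,u,v,z):
    d=np.array([(u-c["cx"])/foc(c),(v-c["cy"])/foc(c),1.]); E=c["extrinsics"]; D=E[:3,:3]@d;o=E[:3,3]
    return o+D*(z-o[2])/D[2]
def proj(c,p):
    E=c["extrinsics"]; q=E[:3,:3].T@(np.array(p)-E[:3,3]); return np.array([c["cx"]+foc(c)*q[0]/q[2],c["cy"]+foc(c)*q[1]/q[2]])
def dpt(c,u,v):
    z=float(c["depth"][int(v),int(u)]); q=np.array([(u-c["cx"])/foc(c)*z,(v-c["cy"])/foc(c)*z,z,1]); return (c["extrinsics"]@q)[:3]
E
python3 - <<'E'
from h import *
for n,(x,y,w,h) in {"top0":(280,165,140,105*1+45),"scene0":(215,185,170,150)}.items():
    c=load(n); i=c["img"][y:y+h,x:x+w,::-1]; k=4 if w>150 else 4
    cv2.imwrite(f"pics/{n}_crop.png",cv2.resize(i,None,fx=k,fy=k,interpolation=cv2.INTER_NEAREST))
E
```

```text
(no output)
```

View pics/top0_crop.png

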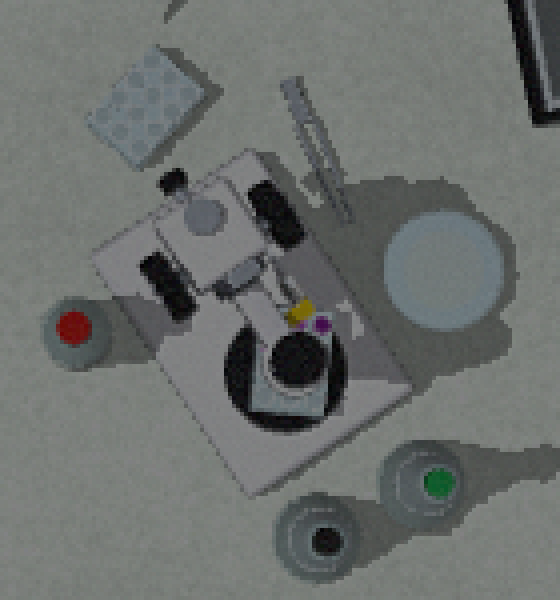

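View pics/scene0_crop.png

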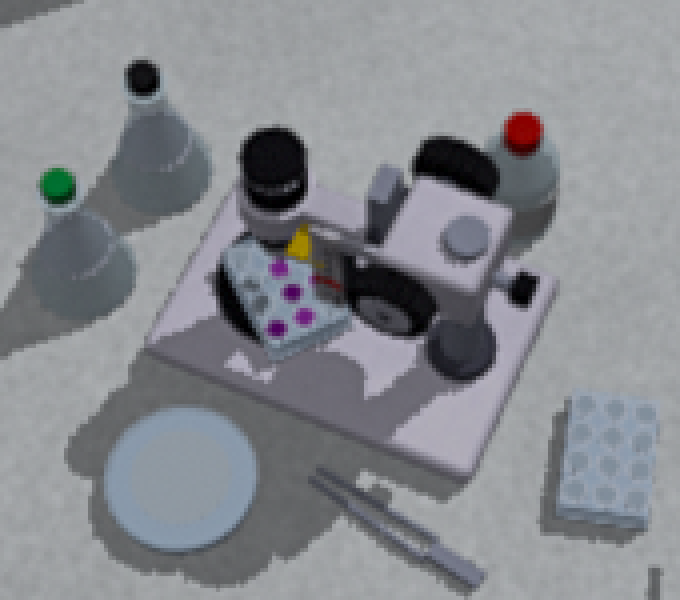

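Run:
```python
from h import *
t=load("top0");s=load("scene0")
T=lambda a,b:(280+a/4-.5+.125,165+b/4-.5+.125)
S=lambda a,b:(215+a/4-.5+.125,185+b/4-.5+.125)
pt=[plane(t,*T(*q),.02) for q in [(250,150),(92,250),(250,495),(410,390)]]
ps=[plane(s,*S(*q),.02) for q in [(470,472),(558,285),(240,180),(147,348)]]
for n,p in(("top",pt),("scene",ps)):
    p=np.array(p); print(n,p.round(4).tolist(),"c",p.mean(0).round(4))
    d=[np.linalg.norm(p[i]-p[(i+1)%4])for i in range(4)]; print(np.round(d,4))
for n,q in dict(wa=(168,287),wb=(277,213)).items(): print(n,plane(t,*T(*q),.165).round(4))
for n,q in dict(wa=(457,165)).items(): print(n,plane(s,*S(*q),.165).round(4))
# corner-based axes (A=+y back, B=-y back, C=-y front, D=+y front)
for p in (np.array(pt),np.array(ps)):
    x=(p[2]+p[3]-p[0]-p[1]); y=(p[0]+p[3]-p[1]-p[2]); print(np.degrees(np.arctan2(x[1],x[0])),np.degrees(np.arctan2(y[1],y[0]))-90)
print("depth wheel a/b top",[dpt(t,*T(*q)).round(4) for q in [(168,287),(277,213),(205,215),(295,355)]])
print("bottle",plane(t,*T(75,327),.105).round(4))
hsv=cv2.cvtColor(s["img"],cv2.COLOR_RGB2HSV)
for nm,lo,hi in(("yel",(20,150,90),(35,255,255)),("red",(0,130,60),(8,255,255))):
    m=cv2.inRange(hsv,lo,hi); m[:185]=0;m[335:]=0;m[:,:215]=0;m[:,385:]=0
    for v,u in np.argwhere(m):
        if v>238: print(nm,u,v,dpt(s,u,v).round(4))
```

```text
top [[0.7144, -0.0743, 0.02], [0.6372, 0.0429, 0.02], [0.4567, -0.0771, 0.02], [0.5361, -0.1953, 0.02]] c [ 0.5861 -0.0759  0.02  ]
[0.1404 0.2168 0.1424 0.2155]
scene [[0.7184, -0.0749, 0.02], [0.6419, 0.0391, 0.02], [0.4708, -0.0929, 0.02], [0.546, -0.1997, 0.02]] c [ 0.5943 -0.0821  0.02  ]
[0.1373 0.2161 0.1306 0.2129]
wa [ 0.5972 -0.0133  0.165 ]
wb [ 0.649 -0.087  0.165]
wa [ 0.6077 -0.0176  0.165 ]
-146.11649376738265 -146.35479038404878
-143.22438591420484 -145.50685601169434
depth wheel a/b top [array([ 0.5974, -0.0133,  0.1622]), array([ 0.6476, -0.0864,  0.1766]), array([ 0.6471, -0.0379,  0.1635]), array([ 0.5515, -0.0996,  0.174 ])]
bottle [0.5733 0.0516 0.105 ]
yel 291 241 [ 0.5759 -0.0991  0.1241]
yel 290 242 [ 0.5787 -0.1032  0.1274]
yel 291 242 [ 0.5795 -0.1011  0.1267]
yel 289 243 [ 0.5796 -0.1063  0.1271]
yel 290 243 [ 0.5817 -0.1048  0.1289]
yel 291 243 [ 0.5825 -0.1027  0.1281]
yel 288 244 [ 0.5813 -0.1098  0.1283]
yel 289 244 [ 0.5818 -0.1076  0.127 ]
yel 290 244 [ 0.5809 -0.1047  0.1229]
yel 291 244 [ 0.5836 -0.1035  0.1258]
yel 288 245 [ 0.5823 -0.1106  0.1259
[... 289 characters left out ...]
-0.1084  0.1274]
yel 291 246 [ 0.5879 -0.106   0.1254]
yel 292 246 [ 0.5966 -0.1076  0.1404]
yel 287 247 [ 0.5844 -0.1145  0.1234]
yel 288 247 [ 0.586  -0.1128  0.1243]
yel 289 247 [ 0.5879 -0.1112  0.1256]
yel 290 247 [ 0.5893 -0.1093  0.126 ]
yel 291 247 [ 0.5901 -0.1072  0.1253]
yel 292 247 [ 0.5953 -0.1072  0.1334]
yel 287 248 [ 0.5888 -0.1168  0.1277]
yel 288 248 [ 0.5882 -0.1141  0.1241]
yel 289 248 [ 0.5912 -0.113   0.1278]
yel 290 248 [ 0.5932 -0.1114  0.1293]
yel 291 248 [ 0.5919 -0.1083  0.1243]
yel 289 249 [ 0.5915 -0.1134  0.1239]
yel 290 249 [ 0.5943 -0.1122  0.1271]
yel 291 249 [ 0.595  -0.11    0.1262]
red 296 255 [ 0.6052 -0.1038  0.1074]
red 297 255 [ 0.6055 -0.1013  0.1053]
```

Run:
```python
from h import *
t=load("top0");s=load("scene0")
T=lambda a,b:(280+a/4-.375,165+b/4-.375)
S=lambda a,b:(215+a/4-.375,185+b/4-.375)
yaw=np.radians(-145.3); X=np.array([np.cos(yaw),np.sin(yaw)]);Y=np.array([-X[1],X[0]])
p=np.array([plane(t,*T(*q),.16) for q in [(232,178),(155,232),(203,296),(268,250)]]);print("blk top",p.round(4).tolist(),p.mean(0))
p2=np.array([plane(s,*S(*q),.16) for q in [(487,280),(513,212),(420,182),(380,258)]]);print("blk sc",p2.round(4).tolist(),p2.mean(0))
# black wheel depth points
for c,n in((t,"t"),(s,"s")):
    V,U=np.mgrid[0:480,0:640]; z=c["depth"]; f=foc(c)
    q=np.stack([(U-c["cx"])/f*z,(V-c["cy"])/f*z,z],-1)@c["extrinsics"][:3,:3].T+c["extrinsics"][:3,3]
    dark=c["img"].max(-1)<55
    for nm,ctr in(("a",(.60,-.015)),("b",(.65,-.088))):
        m=dark&(np.hypot(q[...,0]-ctr[0],q[...,1]-ctr[1])<.035)&(q[...,2]>.14)
        P=q[m]; u=(P[:,:2]-[.588,-.078])@X; v=(P[:,:2]-[.588,-.078])@Y
        print(n,nm,len(P),"v",np.percentile(v,[5,50,95]).round(4))
        for k in np.arange(-.10,-.01,.006):
            w=(u>=k)&(u<k+.006)
            if w.sum()>2: print("  ",round(k+.003,3),w.sum(),np.median(P[w,2]).round(4))
```

```text
blk top [[0.6734, -0.0561, 0.16], [0.6353, -0.0039, 0.16], [0.5918, -0.0373, 0.16], [0.6241, -0.0814, 0.16]] [ 0.63112543 -0.04466896  0.16      ]
blk sc [[0.6754, -0.0411, 0.16], [0.6472, -0.0058, 0.16], [0.6038, -0.0394, 0.16], [0.6334, -0.0834, 0.16]] [ 0.63995004 -0.04241962  0.16      ]
t a 123 v [-0.0555 -0.0469 -0.0316]
   -0.067 10 0.1558
   -0.061 15 0.163
   -0.055 13 0.1672
   -0.049 16 0.1691
   -0.043 14 0.1678
   -0.037 15 0.1658
   -0.031 19 0.1621
   -0.025 20 0.1559
t b 129 v [0.034  0.041  0.0506]
   -0.067 12 0.154
   -0.061 14 0.1616
   -0.055 15 0.1652
   -0.049 19 0.1651
   -0.043 16 0.167
   -0.037 16 0.1661
   -0.031 17 0.1631
   -0.025 17 0.1572
   -0.019 3 0.1492
s a 196 v [-0.0503 -0.0395 -0.0348]
   -0.073 9 0.1481
   -0.067 28 0.1563
   -0.061 26 0.1621
   -0.055 28 0.165
   -0.049 27 0.1668
   -0.043 27 0.1653
   -0.037 23 0.1644
   -0.031 18 0.1605
   -0.025 10 0.156
s b 228 v [0.0362 0.0485 0.0553]
   -0.073 10 0.1494
   -0.067 36 0.1551
   -0.061 30 0.162
   -0.055 26 0.1659
   -0.049 25 0.1672
   -0.043 24 0.1673
   -0.037 23 0.1651
   -0.031 28 0.1615
   -0.025 26 0.1549
```

```bash
python3 -m creep '[[[0,0,-1],0,0],[[0,0,-1.5],0,0],[[-1,-0.6,-1.5],0.5,0],[[-2,-1.2,-1.5],1,0],[[-3,-1.8,-1.5],1.5,0],[[-4,-2.4,-1.5],2,0],[[-5,-3,-1.5],2.5,0],[[-6,-3.6,-1.5],3,0],[[-7,-4.2,-1.5],3.5,0],[[-8,-4.8,-1.5],4,0],[[-9,-5.4,-1.5],4.39,0],[[-9,-5.4,-1.5],4.39,0]]' 10
```

```text
time_s: 1.3
ee_pos: [0.5044, 0.1246, 0.2655]
eef_rot: [-3.141, -0.0, 2.174]
force: [0.5, 0.6, 0.1]
grip_width: 0.0023
```

```bash
cat > st.py <<'E'
from h import *
from station import telemetry
o=telemetry.get_obs(); from scipy.spatial.transform import Rotation as Ro
p=o["ee_pos"];R=Ro.from_euler("xyz",o["eef_rot"]).as_matrix()
yaw=np.radians(-145.3); X=np.array([np.cos(yaw),np.sin(yaw),0]);Y=np.array([-X[1],X[0],0])
W=np.array([.601,-.0143,.170])
tip=p+.019*R[:,2]; d=tip-W
print("t",round(o["time_s"],2),"tip rel wheel top: u,v,z mm",(1e3*np.array([d@X,d@Y,d[2]])).round(1),"F uvz",(np.array([o["force"]@X,o["force"]@Y,o["force"][2]])).round(1),"grip",round(o["grip_width"],4))
print("R X,Y,Z of tool in uvw:",(np.array([X,Y,[0,0,1]])@R).round(3).tolist(), "q",o["qpos"].round(2))
print("tool-unit shift to (u=-12,v=0,z=+15):",(R.T@((-.012*X+np.array([0,0,.015]))-d)/.05).round(3))
E
python3 st.py
```

```text
t 1.3 tip rel wheel top: u,v,z mm [   0.4 -169.2   76.5] F uvz [-0.8 -0.2  0.1] grip 0.0023
R X,Y,Z of tool in uvw: [[-0.003, -1.0, 0.0], [-1.0, 0.003, -0.0], [0.0, -0.0, -1.0]] q [ 0.17  0.18  1.49  0.    1.47 -0.43]
tool-unit shift to (u=-12,v=0,z=+15): [-3.384  0.257  1.23 ]
```

```bash
python3 -m creep '[[[-1,0,0],0,0],[[-2,0.1,0],0,0],[[-3,0.26,0],0,0],[[-3.38,0.26,0.2],0,0],[[-3.38,0.26,0.7],0,0],[[-3.38,0.26,1.23],0,0],[[-3.38,0.26,1.23],0,0],[[-3.38,0.26,1.23],0,0]]'; python3 st.py
python3 - <<'E'
from h import *
from station import vision
o=[]
for n,(x,y,w,h) in {"top":(280,165,140,150),"scene":(215,185,170,150)}.items():
    c=vision.camera(n); np.savez(n+"1.npz",**c); o.append(cv2.resize(c["img"][y:y+h,x:x+w,::-1],None,fx=2.5,fy=2.5,interpolation=cv2.INTER_CUBIC))
cv2.imwrite("pics/b1.png",np.hstack(o))
E
```

```text
time_s: 2.1
ee_pos: [0.6103, -0.005, 0.2047]
eef_rot: [-3.141, -0.0, 2.176]
force: [0.3, -0.6, 1.0]
grip_width: 0.0003
t 2.1 tip rel wheel top: u,v,z mm [-13.   -2.4  15.7] F uvz [0.1 0.7 1. ] grip 0.0003
R X,Y,Z of tool in uvw: [[-0.0, -1.0, 0.0], [-1.0, 0.0, -0.0], [0.0, -0.0, -1.0]] q [-0.07  0.43  1.32 -0.    1.4  -0.67]
tool-unit shift to (u=-12,v=0,z=+15): [-0.047 -0.02   0.014]
```

View pics/b1.png

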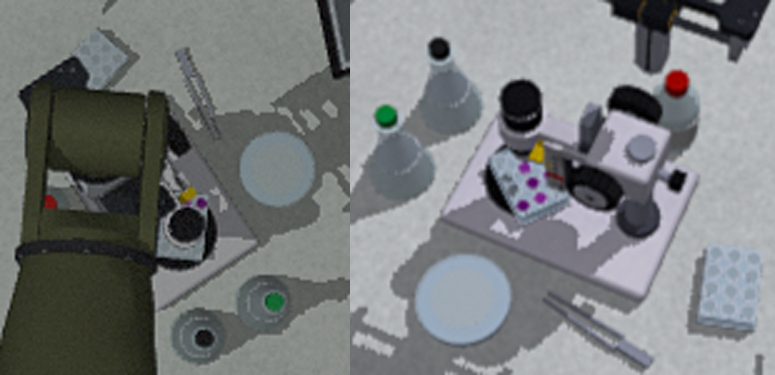

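```bash
python3 - <<'E'
from h import *
s=load("scene1")
f=lambda p:((proj(s,p)-[215,185])*2.5+[350,0]).round(0)
yaw=np.radians(-145.3); X=np.array([np.cos(yaw),np.sin(yaw),0]);Y=np.array([-X[1],X[0],0])
W=np.array([.601,-.0143,.170]); z=np.array([0,0,1])
print("tip",f(W-.013*X-.0024*Y+.0157*z),"wheel top",f(W),"wheel inner/outer",f(W+.009*Y),f(W-.009*Y), "wheel ends",f(W-[0,0,.025]+.025*X),f(W-[0,0,.025]-.025*X))
E
python3 st.py
python3 - <<'E'
from h import *
s=load("scene1")
cv2.imwrite("pics/s1c.png",cv2.resize(s["img"][175:285,270:380,::-1],None,fx=5,fy=5,interpolation=cv2.INTER_CUBIC))
E
```

```text
tip [649.  86.] wheel top [634.  92.] wheel inner/outer [630. 100.] [638.  84.] wheel ends [608.  97.] [659. 116.]
t 2.2 tip rel wheel top: u,v,z mm [-13.5  -2.1  16.9] F uvz [-0.7  0.1  0.7] grip 0.0002
R X,Y,Z of tool in uvw: [[-0.0, -1.0, -0.002], [-1.0, 0.0, 0.001], [-0.001, 0.002, -1.0]] q [-0.07  0.43  1.32  0.    1.4  -0.67]
tool-unit shift to (u=-12,v=0,z=+15): [-0.042 -0.029  0.038]
```

View pics/s1c.png

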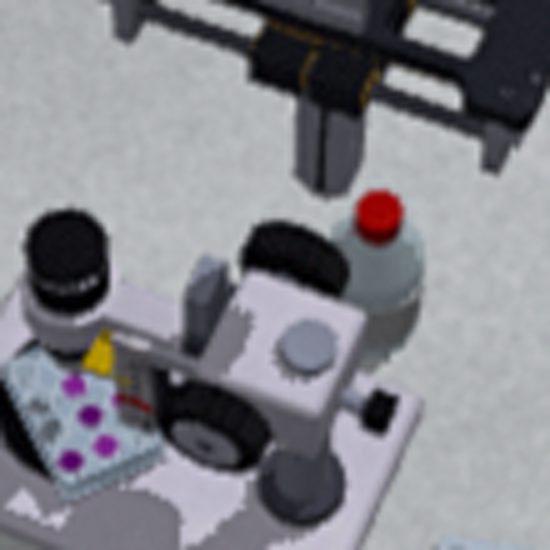

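Run:
```python
from h import *
s=load("scene1")
yaw=np.radians(-145.3); X=np.array([np.cos(yaw),np.sin(yaw),0]);Y=np.array([-X[1],X[0],0])
W=np.array([.601,-.0143,.170])
M=np.array([X,Y,[0,0,1]])
for v in range(196,216,2):
    print(v,[(M@(dpt(s,u,v)-W)*1e3).round(0).astype(int).tolist() for u in (331,333,335,337,339,341)])
```

```text
196 [[-7, 9, 116], [-19, 31, 152], [-23, 31, 154], [-27, 31, 156], [-31, 31, 159], [-35, 31, 161]]
198 [[-6, 8, 107], [-11, 8, 109], [-14, 6, 110], [-19, 7, 114], [-31, 30, 150], [-36, 31, 155]]
200 [[-6, 6, 98], [-11, 8, 102], [-15, 7, 104], [-19, 6, 104], [-24, 7, 110], [-26, 1, 102]]
202 [[-6, 7, 92], [-11, 8, 95], [-15, 7, 96], [-19, 5, 96], [-24, 7, 102], [-25, 0, 93]]
204 [[-7, 7, 84], [-11, 7, 87], [-15, 7, 89], [-20, 8, 94], [-24, 7, 95], [-25, -2, 84]]
206 [[-7, 7, 77], [-11, 7, 79], [-15, 7, 82], [-20, 7, 85], [-24, 7, 88], [-26, -2, 76]]
208 [[-7, 8, 72], [-10, 4, 68], [-15, 5, 72], [-20, 6, 76], [-25, 7, 80], [-25, -6, 63]]
210 [[-7, 7, 62], [-11, 6, 63], [-16, 6, 67], [-21, 7, 71], [-25, 8, 74], [22, -147, -171]]
212 [[-8, 8, 56], [-11, 5, 55], [-17, 7, 61], [-21, 6, 62], [-25, 5, 63], [19, -139, -167]]
214 [[42, -125, -172], [37, -127, -170], [-16, 6, 50], [-21, 7, 56], [22, -134, -171], [18, -136, -172]]
```

```bash
python3 - <<'E'
from h import *
from station import vision
s=vision.camera("scene"); np.savez("scene2.npz",**s)
yaw=np.radians(-145.3); X=np.array([np.cos(yaw),np.sin(yaw),0]);Y=np.array([-X[1],X[0],0])
W=np.array([.601,-.0143,.170])
M=np.array([X,Y,[0,0,1]])
for v in range(206,226,2):
    print(v,[(M@(dpt(s,u,v)-W)*1e3).round(0).astype(int).tolist() for u in (331,333,335,337,339,341)])
cv2.imwrite("pics/s2c.png",cv2.resize(s["img"][175:285,270:380,::-1],None,fx=5,fy=5,interpolation=cv2.INTER_CUBIC))
E
python3 st.py
```

```text
206 [[-7, 8, 79], [-11, 7, 80], [-16, 7, 82], [-19, 6, 83], [-24, 7, 88], [-26, -2, 76]]
208 [[-7, 6, 69], [-11, 5, 69], [-16, 7, 76], [-21, 9, 81], [-24, 7, 80], [-25, -4, 65]]
210 [[-7, 7, 63], [-11, 5, 62], [-16, 7, 68], [-21, 7, 70], [-25, 7, 72], [22, -147, -170]]
212 [[-7, 6, 52], [-11, 5, 55], [-16, 6, 59], [-21, 7, 63], [-25, 7, 65], [20, -142, -173]]
214 [[42, -123, -169], [37, -127, -171], [-18, 10, 57], [-21, 8, 56], [22, -133, -170], [18, -136, -171]]
216 [[40, -119, -171], [35, -122, -173], [30, -123, -170], [25, -126, -172], [20, -128, -172], [-6, -66, -66]]
218 [[37, -112, -170], [32, -116, -172], [28, -118, -172], [23, -120, -172], [3, -79, -100], [-8, -61, -67]]
220 [[35, -107, -171], [29, -108, -169], [25, -112, -171], [6, -73, -103], [-1, -69, -92], [-9, -59, -73]]
222 [[-4, -4, -4], [-9, -5, -3], [23, -107, -173], [3, -65, -99], [-4, -62, -90], [-10, -58, -80]]
224 [[-6, 1, -3], [-11, 0, -2], [-14, -4, -6], [0, -59, -96], [-5, -58, -92], [-10, -58, -89]]
t 2.25 tip rel wheel top: u,v,z mm [-13.4  -2.1  16.8] F uvz [0.3 0.2 0.1] grip 0.0005
R X,Y,Z of tool in uvw: [[-0.0, -1.0, -0.002], [-1.0, 0.0, 0.001], [-0.001, 0.002, -1.0]] q [-0.07  0.43  1.32 -0.    1.4  -0.67]
tool-unit shift to (u=-12,v=0,z=+15): [-0.042 -0.029  0.037]
```

View pics/s2c.png

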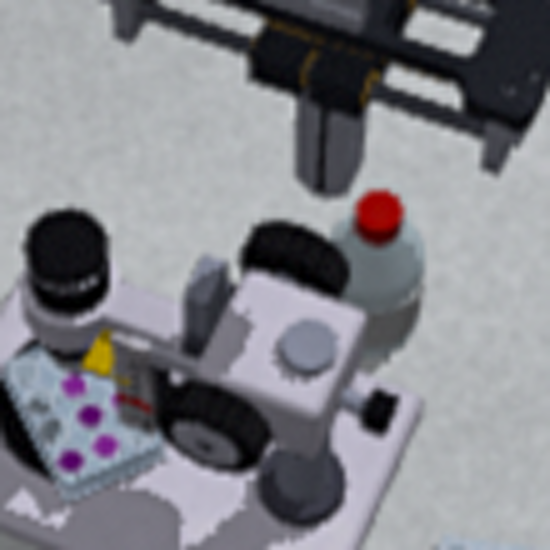

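Run:
```python
from h import *
s=load("scene2")
yaw=np.radians(-145.3); X=np.array([np.cos(yaw),np.sin(yaw),0]);Y=np.array([-X[1],X[0],0])
W=np.array([.601,-.0143,.170])
M=np.array([X,Y,[0,0,1]])
V,U=np.mgrid[100:230,240:420]
P=np.array([[M@(dpt(s,u,v)-W)*1e3 for u in range(240,420)] for v in range(140,230)])
m=(P[...,2]>20)&(abs(P[...,1])<60)&(abs(P[...,0]+13)<110)&~((P[...,2]<40))
Q=P[m]
print(len(Q))
for k in range(-110,100,10):
    w=(Q[:,0]>=k)&(Q[:,0]<k+10)
    if w.sum(): print(k,w.sum(),"zmin",Q[w,2].min().round(0),np.percentile(Q[w,2],5).round(0),"v at low",Q[w][np.argsort(Q[w,2])[:5],1].round(0))
cv2.imwrite("pics/s2w.png",cv2.resize(s["img"][60:260,200:440,::-1],None,fx=3,fy=3,interpolation=cv2.INTER_CUBIC))
```

```text
3955
-110 38 zmin 179.0 181.0 v at low [-14.  -7.  15.  -2.  20.]
-100 205 zmin 147.0 158.0 v at low [20. 31. 27. 31. 21.]
-90 202 zmin 149.0 161.0 v at low [31. 31. 30. 32. 31.]
-80 169 zmin 159.0 163.0 v at low [25. 26. 26. 25. 24.]
-70 102 zmin 160.0 161.0 v at low [-24.  26.  26.  21.  24.]
-60 115 zmin 158.0 161.0 v at low [-25. -24.  26.  26.  24.]
-50 318 zmin 159.0 163.0 v at low [-23.  25.  25. -22. -24.]
-40 439 zmin 142.0 159.0 v at low [-2.  7.  0.  6.  5.]
-30 478 zmin 56.0 74.0 v at low [  8.   6.   8. -11.   6.]
-20 414 zmin 50.0 68.0 v at low [5. 6. 5. 8. 5.]
-10 291 zmin 52.0 67.0 v at low [8. 6. 6. 7. 9.]
0 211 zmin 150.0 159.0 v at low [30. 31. 31. 31. 30.]
10 179 zmin 150.0 163.0 v at low [30. 31. 30. 29. 25.]
20 124 zmin 160.0 162.0 v at low [26. 26. 25. 27. 26.]
30 72 zmin 159.0 160.0 v at low [23. 25. 26. 26. 27.]
40 132 zmin 160.0 162.0 v at low [26. 25. 25. 26. 24.]
50 182 zmin 149.0 161.0 v at low [22. 30. 25. 21. 25.]
60 201 zmin 149.0 159.0 v at low [29. 32. 32. 32. 31.]
70 83 zmin 174.0 180.0 v at low [30. 32. 33. 31. 30.]
```

View pics/s2w.png

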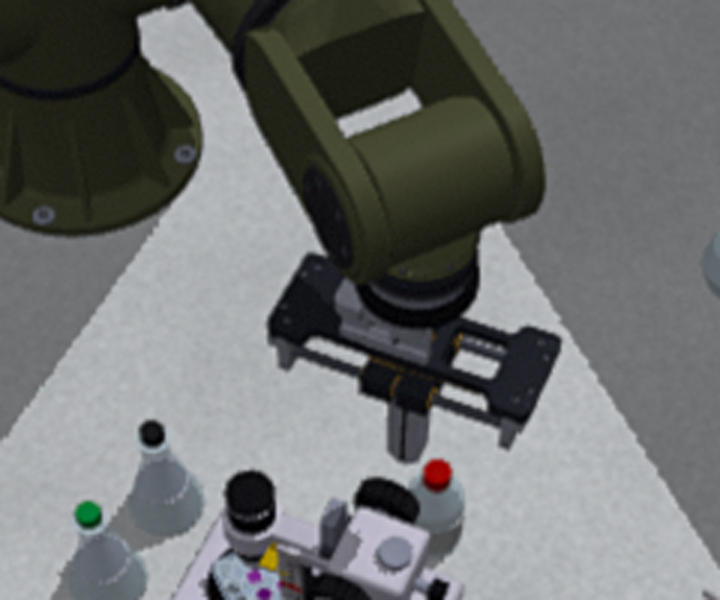

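```bash
python3 -m creep '[[[-0.03,-0.06,0.2],0,0],[[-0.03,-0.06,0.4],0,0],[[-0.03,-0.06,0.5],0,0],[[-0.03,-0.06,0.5],0,0]]'; python3 st.py
python3 - <<'E'
from h import *
from station import vision
s=vision.camera("scene"); np.savez("scene3.npz",**s)
cv2.imwrite("pics/s3c.png",cv2.resize(s["img"][175:285,270:380,::-1],None,fx=5,fy=5,interpolation=cv2.INTER_CUBIC))
E
```

```text
time_s: 2.65
ee_pos: [0.6083, -0.0079, 0.178]
eef_rot: [-3.14, -0.001, 2.176]
force: [0.5, -0.1, -0.3]
grip_width: 0.0008
t 2.65 tip rel wheel top: u,v,z mm [ -9.6  -1.1 -11. ] F uvz [-0.3  0.4 -0.3] grip 0.0008
R X,Y,Z of tool in uvw: [[-0.001, -1.0, 0.001], [-1.0, 0.001, -0.001], [0.001, -0.001, -1.0]] q [-0.07  0.44  1.36 -0.    1.34 -0.68]
tool-unit shift to (u=-12,v=0,z=+15): [-0.021  0.048 -0.52 ]
```

View pics/s3c.png

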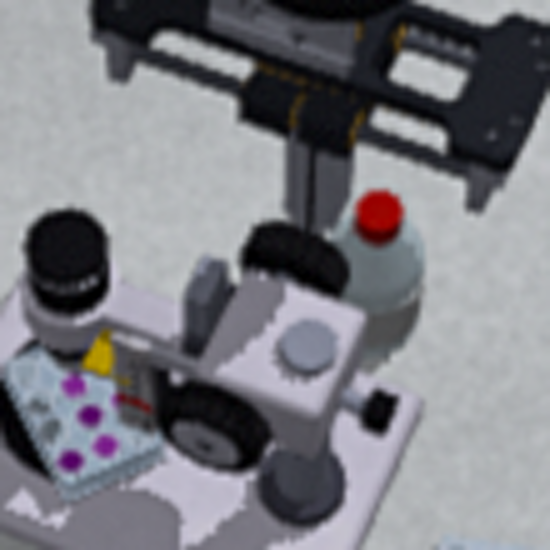

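```bash
cat > fing.py <<'E'
from h import *
import sys
s=load(sys.argv[1])
yaw=np.radians(-145.3); X=np.array([np.cos(yaw),np.sin(yaw),0]);Y=np.array([-X[1],X[0],0])
W=np.array([.601,-.0143,.170]); M=np.array([X,Y,[0,0,1]])
for v in range(int(sys.argv[2]),int(sys.argv[3]),2):
    print(v,[(M@(dpt(s,u,v)-W)*1e3).round(0).astype(int).tolist() for u in range(324,344,2)])
E
python3 fing.py scene3 198 230
```

```text
198 [[-1, 33, 138], [-5, 33, 139], [-9, 30, 138], [-13, 30, 140], [-17, 29, 141], [-20, 29, 142], [-23, 25, 140], [-27, 25, 142], [-31, 23, 141], [-34, 20, 140]]
200 [[-1, 33, 130], [-5, 32, 132], [-9, 30, 131], [-14, 33, 138], [-18, 33, 140], [-22, 31, 140], [-26, 31, 142], [-30, 31, 144], [-32, 25, 138], [-35, 22, 135]]
202 [[74, -152, -170], [-6, 33, 126], [0, 8, 89], [-14, 32, 130], [-18, 33, 134], [-22, 32, 134], [-26, 32, 137], [-30, 31, 139], [-34, 30, 138], [-36, 25, 134]]
204 [[72, -146, -169], [66, -148, -169], [0, 7, 81], [-5, 10, 87], [-19, 33, 127], [-23, 33, 129], [-27, 34, 134], [-30, 32, 132], [-33, 28, 129], [27, -167, -171]]
206 [[69, -141, -171], [64, -142, -168], [0, 7, 73], [-5, 9, 79], [-9, 7, 78], [-14, 7, 82], [-27, 32, 123], [-31, 32, 125], [-22, -7, 67], [25, -161, -172]]
208 [[66, -133, -168], [63, -140, -175], [-1, 8, 67], [-6, 9, 72], [-9, 6, 69], [-14, 7, 74], [-19, 9, 80], [-22, 6, 77], [-22, -7, 60], [22, -155, -171]]
210 [[64, -129, -171], [60, -132, -172], [-1, 8, 60], [-6, 9, 64], [-9, 7, 63], [-14, 7, 67], [-19, 10, 73], [-22, 5, 68], [-22, -9, 49]
[... 698 characters left out ...]
-6, 8, 23], [-11, 9, 29], [-15, 7, 29], [-20, 8, 32], [3, -71, -98], [-6, -62, -79], [-13, -55, -64]]
222 [[10, 2, -5], [6, 0, -4], [2, -1, -4], [-3, -2, -2], [-7, -4, -2], [-11, -6, -3], [5, -65, -99], [0, -64, -95], [-6, -62, -88], [-12, -59, -80]]
224 [[8, 7, -4], [3, 8, 1], [-1, 4, -2], [-4, 2, -4], [-9, 1, -2], [-12, -2, -4], [-16, -5, -6], [-3, -57, -93], [-8, -57, -89], [-14, -56, -84]]
226 [[7, 10, -8], [2, 10, -5], [-2, 8, -4], [-7, 7, -2], [-11, 6, -2], [-14, 2, -6], [-17, -5, -14], [-20, -8, -16], [-9, -56, -95], [-15, -54, -89]]
228 [[7, 9, -18], [2, 10, -12], [-3, 9, -11], [-8, 10, -6], [-12, 7, -7], [-15, 4, -10], [-18, 0, -14], [-22, -4, -19], [-11, -50, -95], [-15, -53, -97]]
```

```bash
python3 -m creep '[[[0,0,0.2],0,0],[[0,0,0.34],0,0],[[0,0,0.34],0,0]]'; python3 st.py; python3 -m creep '[[[0,0,0.03],0,0],[[0,0,0.03],0,0]]';python3 -m creep '[[[0,0,0.03],0,0],[[0,0,0.03],0,0]]'
```

```text
time_s: 3.0
ee_pos: [0.6082, -0.0079, 0.1607]
eef_rot: [-3.14, -0.001, 2.176]
force: [-0.2, -0.7, -0.3]
grip_width: 0.0006
t 3.0 tip rel wheel top: u,v,z mm [ -9.5  -1.2 -28.3] F uvz [ 0.6  0.4 -0.3] grip 0.0006
R X,Y,Z of tool in uvw: [[-0.001, -1.0, 0.002], [-1.0, 0.001, -0.001], [0.001, -0.002, -1.0]] q [-0.07  0.45  1.38  0.    1.31 -0.68]
tool-unit shift to (u=-12,v=0,z=+15): [-0.023  0.049 -0.866]
time_s: 3.2
ee_pos: [0.6088, -0.008, 0.1607]
eef_rot: [3.141, 0.0, 2.176]
force: [0.2, 0.3, -0.4]
grip_width: 0.0006
time_s: 3.4
ee_pos: [0.6087, -0.008, 0.1591]
eef_rot: [-3.142, 0.0, 2.176]
force: [0.2, -0.1, 0.3]
grip_width: 0.0003
```

```bash
for i in 1 2; do python3 -m creep '[[[0,0,0.03],0,0],[[0,0,0.03],0,0]]' | egrep 'pos|force'; done
python3 - <<'E'
from h import *
from station import vision
s=vision.camera("scene"); np.savez("scene4.npz",**s)
cv2.imwrite("pics/s4c.png",cv2.resize(s["img"][175:285,270:380,::-1],None,fx=5,fy=5,interpolation=cv2.INTER_CUBIC))
E
python3 fing.py scene4 212 228
```

```text
ee_pos: [0.6086, -0.008, 0.1575]
force: [0.5, -0.2, 0.3]
ee_pos: [0.6086, -0.008, 0.1559]
force: [-0.3, -0.3, -0.2]
212 [[62, -122, -170], [57, -126, -172], [-1, 8, 53], [-5, 8, 54], [-9, 7, 55], [-15, 9, 62], [-28, 33, 103], [-32, 34, 108], [-22, -9, 42], [18, -144, -173]]
214 [[60, -119, -174], [56, -123, -176], [-1, 8, 45], [-6, 8, 48], [-10, 8, 50], [-15, 9, 54], [-20, 10, 59], [-22, 3, 51], [20, -136, -174], [-6, -71, -65]]
216 [[56, -110, -169], [52, -113, -170], [-2, 9, 38], [-6, 9, 41], [-10, 8, 42], [-16, 11, 49], [-20, 9, 50], [-22, 2, 40], [18, -129, -172], [-9, -65, -63]]
218 [[54, -106, -172], [50, -108, -172], [-2, 9, 30], [-6, 8, 31], [-10, 7, 32], [-16, 9, 39], [-20, 9, 42], [-22, 1, 32], [0, -77, -95], [-11, -62, -66]]
220 [[13, -5, -8], [8, -5, -6], [-2, 9, 22], [-6, 8, 24], [-11, 9, 27], [-16, 10, 32], [-20, 9, 33], [-22, -1, 21], [-6, -61, -77], [-12, -58, -69]]
222 [[11, 1, -7], [2, 9, 11], [-2, 8, 13], [-6, 7, 14], [-11, 8, 19], [-16, 9, 23], [-20, 8, 25], [-21, -3, 8], [-6, -62, -87], [-12, -58, -78]]
224 [[7, 9, -1], [3, 7, -1], [-3, 10, 8], [-7, 9, 9], [-12, 9, 11], [-16, 8, 13], [-21, 8, 17], [-3, -57, -93], [-8, -59, -92], [-13, -57, -85]]
226 [[7, 10, -8], [2, 10, -4], [-3, 10, -1], [-8, 10, 2], [-12, 9, 4], [-16, 8, 6], [-21, 9, 10], [-21, -4, -10], [-10, -54, -92], [-15, -52, -87]]
```

View pics/s4c.png

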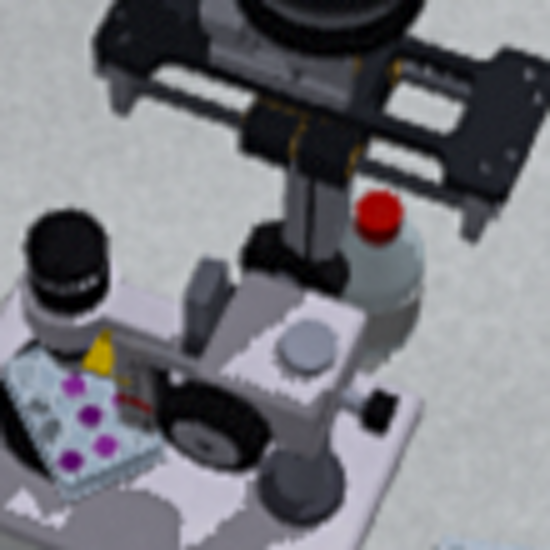

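```bash
for i in 1 2 3; do python3 -m creep '[[[0,0,0.03],0,0],[[0,0,0.03],0,0]]' | egrep 'pos|force'; done
```

```text
ee_pos: [0.6087, -0.008, 0.1546]
force: [-0.7, -0.7, 0.3]
ee_pos: [0.6091, -0.0078, 0.1541]
force: [0.2, 1.2, 6.6]
ee_pos: [0.6097, -0.0075, 0.1536]
force: [-0.4, 3.3, 11.8]
```

```bash
python3 -m creep '[[[0,-0.06,-0.01],0,0],[[0,-0.12,-0.01],0,0],[[0,-0.18,-0.01],0,0],[[0,-0.24,-0.01],0,0]]' | egrep 'pos|force';python3 st.py | head -1; python3 -m creep '[[[0,-0.06,0],0,0],[[0,-0.12,0],0,0],[[0,-0.18,0],0,0],[[0,-0.24,0],0,0]]' | egrep 'pos|force';  python3 st.py|head -1
python3 - <<'E'
from h import *
from station import vision
s=vision.camera("scene"); np.savez("scene5.npz",**s)
cv2.imwrite("pics/s5c.png",cv2.resize(s["img"][175:285,270:380,::-1],None,fx=5,fy=5,interpolation=cv2.INTER_CUBIC))
E
```

```text
ee_pos: [0.6002, -0.0141, 0.1551]
force: [-0.8, 4.3, 19.5]
t 4.85 tip rel wheel top: u,v,z mm [  0.4  -0.5 -33.9] F uvz [-1.8 -4.  19.5] grip 0.0004
ee_pos: [0.5891, -0.0216, 0.1527]
force: [0.4, -0.8, 0.0]
t 5.25 tip rel wheel top: u,v,z mm [ 13.9  -0.7 -36.3] F uvz [0.1 0.9 0. ] grip 0.0008
```

View pics/s5c.png

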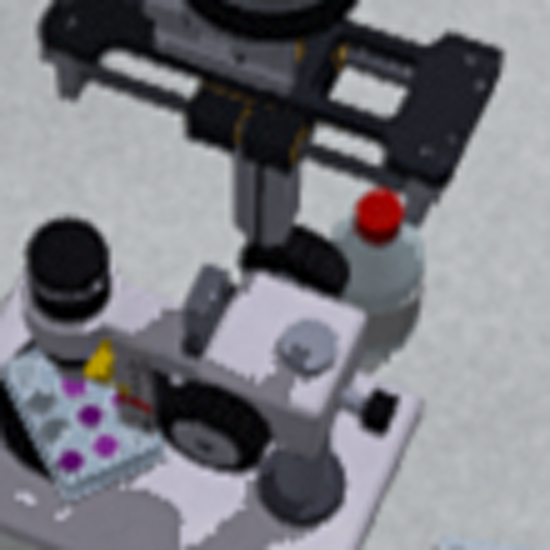

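```bash
cat > head.py <<'E'
from h import *
import sys
yaw=np.radians(-145.3); X=np.array([np.cos(yaw),np.sin(yaw),0]);Y=np.array([-X[1],X[0],0])
O=np.array([.588,-.078,0])-.0*X; M=np.array([X,Y,[0,0,1]])
# microscope frame approx: wheel axis at u=-47
def cloud(c):
    V,U=np.mgrid[0:480,0:640]; z=c["depth"]; f=foc(c)
    q=np.stack([(U-c["cx"])/f*z,(V-c["cy"])/f*z,z],-1)@c["extrinsics"][:3,:3].T+c["extrinsics"][:3,3]
    return (q-O)@M.T*1e3
def rep(n):
    c=load(n);P=cloud(c);img=c["img"].astype(int); valid=c["depth"]>0
    def med(name,u0,u1,v0,v1,z0,z1,extra=True):
        m=valid&(P[...,0]>u0)&(P[...,0]<u1)&(P[...,1]>v0)&(P[...,1]<v1)&(P[...,2]>z0)&(P[...,2]<z1)&extra
        q=P[m]
        if len(q)<5: print(n,name,"n",len(q));return
        print(n,name,"n",len(q),"z pct 25/50/75/90",np.percentile(q[:,2],[25,50,75,90]).round(1),"uv",np.median(q[:,:2],0).round(0))
    w=img.min(-1)>120
    med("block",-80,-38,-25,25,150,172,w)
    med("barreltop",35,60,-12,12,140,200)
    med("slide",-32,-8,-12,12,160,205)
    h=cv2.cvtColor(c["img"],cv2.COLOR_RGB2HSV)
    y=cv2.inRange(h,(20,150,90),(35,255,255))>0; r=(cv2.inRange(h,(0,130,60),(8,255,255))>0)|(cv2.inRange(h,(172,130,60),(180,255,255))>0)
    V,U=np.mgrid[0:480,0:640]
    box=(U>275)&(U<310)&(V>230)&(V<270) if n.startswith("scene") else (U>340)&(U<375)&(V>225)&(V<260)
    for nm,m in(("yellow",y&box),("red",r&box)):
        if m.sum(): print(n,nm,m.sum(),"px rows",V[m].min(),V[m].max(),"cols",U[m].min(),U[m].max(),"med uvz",np.median(P[m],0).round(1),"zmin/max pct",np.percentile(P[m][:,2],[10,90]).round(1))
for n in sys.argv[1:]: rep(n)
E
python3 head.py scene0 top0 scene4 scene5
```

```text
scene0 block n 284 z pct 25/50/75/90 [157.4 158.7 160.1 161.3] uv [-54.   1.]
scene0 barreltop n 104 z pct 25/50/75/90 [171.4 172.5 173.9 174.8] uv [48.  1.]
scene0 slide n 83 z pct 25/50/75/90 [175.9 185.  186.5 187.5] uv [-26.   0.]
scene0 yellow 35 px rows 241 249 cols 287 292 med uvz [ 19.2  25.2 126.2] zmin/max pct [124.  129.2]
scene0 red 7 px rows 254 256 cols 294 299 med uvz [ -1.1  29.5 107.4] zmin/max pct [104.2 108.5]
top0 block n 199 z pct 25/50/75/90 [157.3 159.5 161.5 163.3] uv [-53.  -1.]
top0 barreltop n 83 z pct 25/50/75/90 [171.  173.  175.7 177.2] uv [48.  1.]
top0 slide n 41 z pct 25/50/75/90 [185.2 187.1 189.9 191.9] uv [-22.  -0.]
top0 yellow 17 px rows 240 244 cols 353 357 med uvz [ 18.4  23.6 129. ] zmin/max pct [122.3 133.1]
scene4 block n 245 z pct 25/50/75/90 [157.6 159.1 162.  164.4] uv [-64.   5.]
scene4 barreltop n 99 z pct 25/50/75/90 [171.6 172.6 173.8 174.4] uv [47. -0.]
scene4 slide n 83 z pct 25/50/75/90 [176.9 185.2 186.8 188. ] uv [-26.   1.]
scene4 yellow 38 px rows 241 251 cols 286 295 med uvz [ 19.7  25.7 126.7] zmin/max pct [124.9 129.5]
scene4 red 6 px rows 254 256 cols 294 299 med uvz [ -2.5  29.3 104.6] zmin/max pct [102.7 106.7]
scene5 block n 307 z pct 25/50/75/90 [157.8 159.1 160.6 164.1] uv [-56.  -2.]
scene5 barreltop n 99 z pct 25/50/75/90 [163.8 165.2 166.  166.7] uv [48.  0.]
scene5 slide n 72 z pct 25/50/75/90 [175.3 177.8 179.8 181.1] uv [-26.   1.]
scene5 yellow 34 px rows 243 252 cols 287 294 med uvz [ 19.5  24.8 118.4] zmin/max pct [117.  121.8]
scene5 red 7 px rows 254 256 cols 294 299 med uvz [ -2.   29.8 106.1] zmin/max pct [104.6 108. ]
```

```bash
python3 -m creep '[[[0,0,-0.2],0,0],[[0,0.25,-0.25],0,0],[[0,0.49,-0.2],0,0],[[0,0.49,-0.1],0,0],[[0,0.49,-0.06],0,0],[[0,0.49,-0.03],0,0]]' | egrep 'pos|force';python3 st.py | head -1
```

```text
ee_pos: [0.6091, -0.0075, 0.1539]
force: [-2.1, 3.1, 11.9]
t 5.9 tip rel wheel top: u,v,z mm [-10.5  -1.  -35.1] F uvz [-0.  -3.7 11.9] grip 0.0006
```

```bash
python3 -m creep '[[[0,-0.04,-0.025],0,0],[[0,-0.08,-0.04],0,0],[[0,-0.12,-0.05],0,0],[[0,-0.16,-0.055],0,0],[[0,-0.2,-0.055],0,0]]' | egrep 'pos|force';python3 st.py | head -1;  python3 -m creep '[[[0,-0.04,0],0,0],[[0,-0.08,0.005],0,0],[[0,-0.12,0.015],0,0],[[0,-0.16,0.025],0,0],[[0,-0.2,0.04],0,0]]' | egrep 'pos|force';  python3 st.py|head -1
python3 - <<'E'
from h import *
from station import vision
s=vision.camera("scene"); np.savez("scene6.npz",**s)
E
python3 head.py scene6
```

```text
ee_pos: [0.6006, -0.0136, 0.1563]
force: [0.7, 0.1, 0.1]
t 6.4 tip rel wheel top: u,v,z mm [ -0.1  -0.8 -32.7] F uvz [-0.6  0.4  0.1] grip 0.0004
ee_pos: [0.5925, -0.0192, 0.1544]
force: [-0.1, -0.8, 0.3]
t 6.9 tip rel wheel top: u,v,z mm [  9.8  -0.8 -34.6] F uvz [0.5 0.5 0.3] grip 0.0004
scene6 block n 306 z pct 25/50/75/90 [157.4 158.8 160.9 164.1] uv [-56.  -2.]
scene6 barreltop n 105 z pct 25/50/75/90 [163.5 164.6 165.8 166.8] uv [48.  1.]
scene6 slide n 74 z pct 25/50/75/90 [175.2 177.9 179.1 180.4] uv [-25.   1.]
scene6 yellow 35 px rows 243 251 cols 287 292 med uvz [ 19.5  25.9 119.1] zmin/max pct [116.6 120.9]
scene6 red 7 px rows 254 256 cols 294 299 med uvz [ -1.4  29.5 105.2] zmin/max pct [104.  107.7]
```

```bash
python3 -m creep '[[[0,0,-0.15],0,0],[[0,0.2,-0.2],0,0],[[0,0.4,-0.15],0,0],[[0,0.4,-0.05],0,0],[[0,0.4,0],0,0],[[0,0.4,0.01],0,0]]' | egrep 'pos|force'; python3 -m creep '[[[0,-0.05,0],0,0],[[0,-0.1,-0.005],0,0]]' | egrep 'pos|force'; python3 -m creep '[[[0,-0.05,0],0,0],[[0,-0.1,0],0,0]]' | egrep 'pos|force';  python3 st.py|head -1
```

```text
ee_pos: [0.6094, -0.0073, 0.154]
force: [0.1, 3.6, 5.2]
ee_pos: [0.6056, -0.0099, 0.155]
force: [1.4, 3.4, 8.4]
ee_pos: [0.6014, -0.0128, 0.1553]
force: [-1.1, 4.2, 12.1]
t 7.95 tip rel wheel top: u,v,z mm [ -1.2  -1.  -33.7] F uvz [-1.5 -4.1 12.1] grip 0.0003
```

```bash
python3 -m creep '[[[0,-0.05,0],0,0],[[0,-0.1,0],0,0]]' | egrep 'pos|force'; python3 -m creep '[[[0,-0.05,0.01],0,0],[[0,-0.1,0.02],0,0]]' | egrep 'pos|force';  python3 st.py|head -1;python3 - <<'E'
from h import *
from station import vision
s=vision.camera("scene"); np.savez("scene7.npz",**s)
E
python3 head.py scene7
```

```text
ee_pos: [0.5971, -0.0158, 0.1551]
force: [-0.0, 3.3, 8.0]
ee_pos: [0.5928, -0.0189, 0.1539]
force: [-1.4, 2.1, 7.5]
t 8.35 tip rel wheel top: u,v,z mm [  9.3  -0.9 -35.1] F uvz [-0.  -2.6  7.5] grip 0.0007
scene7 block n 304 z pct 25/50/75/90 [157.7 158.8 160.3 164.3] uv [-56.  -2.]
scene7 barreltop n 98 z pct 25/50/75/90 [156.9 158.  159.3 160. ] uv [48.  1.]
scene7 slide n 61 z pct 25/50/75/90 [168.9 171.  172.5 173.2] uv [-25.   0.]
scene7 yellow 35 px rows 244 254 cols 287 295 med uvz [ 19.8  25.1 111.5] zmin/max pct [109.8 114. ]
scene7 red 5 px rows 255 256 cols 296 299 med uvz [ -4.8  30.5 107.2] zmin/max pct [104.4 110.4]
```

```bash
python3 -m creep '[[[0,0,-0.15],0,0],[[0,0.2,-0.2],0,0],[[0,0.4,-0.15],0,0],[[0,0.4,-0.06],0,0],[[0,0.4,-0.02],0,0],[[0,0.4,-0.015],0,0]]' | egrep 'pos|force'; python3 -m creep '[[[0,-0.05,0],0,0],[[0,-0.1,-0.005],0,0]]' | egrep 'pos|force'; python3 -m creep '[[[0,-0.05,0],0,0],[[0,-0.1,0],0,0]]' | egrep 'pos|force';python3 -m creep '[[[0,-0.05,0],0,0],[[0,-0.1,0],0,0]]' | egrep 'pos|force'; python3 -m creep '[[[0,-0.05,0.01],0,0],[[0,-0.1,0.02],0,0]]' | egrep 'pos|force';  python3 st.py|head -1;python3 - <<'E'
from h import *
from station import vision
s=vision.camera("scene"); np.savez("scene8.npz",**s)
cv2.imwrite("pics/s8c.png",cv2.resize(s["img"][215:275,255:335,::-1],None,fx=8,fy=8,interpolation=cv2.INTER_CUBIC))
E
python3 head.py scene8
```

```text
ee_pos: [0.6095, -0.0072, 0.1539]
force: [2.2, 3.4, 5.4]
ee_pos: [0.6056, -0.0099, 0.1549]
force: [1.1, 5.1, 9.8]
ee_pos: [0.6014, -0.0128, 0.1553]
force: [0.3, 4.0, 11.8]
ee_pos: [0.5972, -0.0158, 0.1551]
force: [-0.8, 2.7, 8.4]
ee_pos: [0.5928, -0.0189, 0.1539]
force: [-2.0, 1.0, 8.2]
t 9.8 tip rel wheel top: u,v,z mm [  9.3  -0.9 -35.1] F uvz [ 1.  -2.   8.2] grip 0.0003
scene8 block n 307 z pct 25/50/75/90 [157.4 158.8 160.8 164.5] uv [-56.  -2.]
scene8 barreltop n 100 z pct 25/50/75/90 [150.2 151.3 152.2 153.1] uv [47.  0.]
scene8 slide n 52 z pct 25/50/75/90 [164.  165.1 166.1 167.4] uv [-24.   0.]
scene8 yellow 35 px rows 246 253 cols 287 292 med uvz [ 19.   24.3 104.8] zmin/max pct [102.2 108.1]
scene8 red 6 px rows 254 256 cols 295 299 med uvz [ -2.3  29.8 105.2] zmin/max pct [103.5 108.5]
```

View pics/s8c.png

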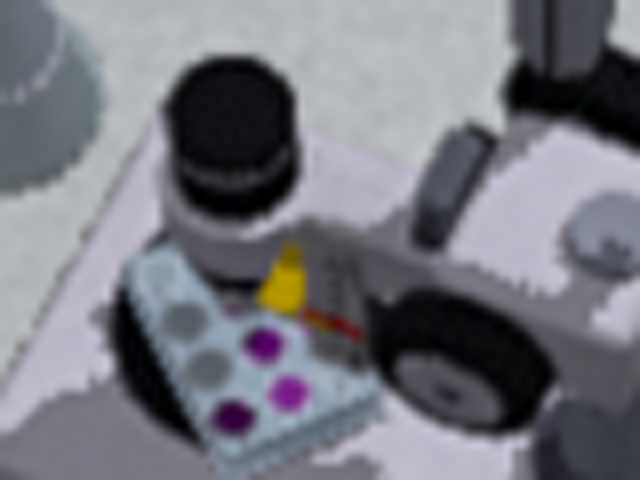

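```bash
python3 -m creep '[[[0,0,-0.1],0,0],[[0,0,-0.5],0,0],[[0,0,-1.2],0,0],[[0.8,0,-1.6],0,0],[[1.8,0,-1.8],0,0],[[2.8,0,-1.8],0,0],[[3.6,0,-1.8],0,0],[[3.6,0,-1.8],0,0]]'
python3 - <<'E'
from h import *
from station import vision
o=[]
for n,(x,y,w,h) in {"top":(280,165,140,150),"scene":(215,185,170,150)}.items():
    c=vision.camera(n); np.savez(n+"9.npz",**c); o.append(cv2.resize(c["img"][y:y+h,x:x+w,::-1],None,fx=2.5,fy=2.5,interpolation=cv2.INTER_CUBIC))
    a=load(n+"0")["img"].astype(int); d=np.abs(c["img"].astype(int)-a).max(-1)
cv2.imwrite("pics/b9.png",np.hstack(o))
E
python3 head.py top9 scene9
```

```text
time_s: 10.65
ee_pos: [0.4882, 0.1319, 0.2434]
eef_rot: [3.141, -0.0, 2.18]
force: [-0.4, -0.4, -0.0]
grip_width: 0.0003
top9 block n 193 z pct 25/50/75/90 [157.1 159.2 161.2 163.3] uv [-54.  -1.]
top9 barreltop n 79 z pct 25/50/75/90 [150.1 151.6 154.3 156. ] uv [47.  0.]
top9 slide n 41 z pct 25/50/75/90 [163.5 165.4 167.1 169.2] uv [-23.  -2.]
top9 yellow 5 px rows 241 245 cols 353 356 med uvz [ 15.9  21.9 106.9] zmin/max pct [102.8 109.9]
scene9 block n 290 z pct 25/50/75/90 [157.6 158.8 160.2 162. ] uv [-55.   2.]
scene9 barreltop n 95 z pct 25/50/75/90 [149.7 150.9 152.2 153. ] uv [48. -0.]
scene9 slide n 50 z pct 25/50/75/90 [163.6 164.5 165.6 166.2] uv [-24.   1.]
scene9 yellow 30 px rows 246 253 cols 288 292 med uvz [ 19.1  23.6 104.9] zmin/max pct [102.6 107.1]
scene9 red 7 px rows 254 256 cols 293 299 med uvz [ -1.1  29.5 105.9] zmin/max pct [103.4 107.9]
```

View pics/b9.png

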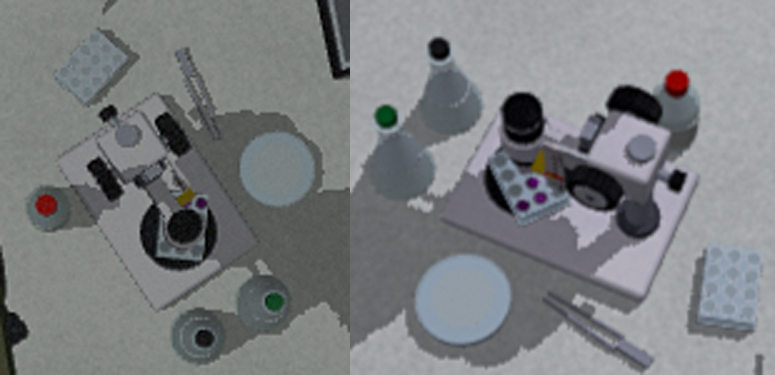

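```bash
python3 -c "
from station import ctrl,telemetry
o=telemetry.get_obs();print(o['time_s'],o['force'].round(1));print(ctrl.hand_in())"
```

```text
10.75 [ 0.5 -0.5 -0.6]
the job is handed in; nothing more can be done
None
```

The microscope head is down at its working distance, with the pointer on the red band. I handed the job in at about 10.8 s.

**What I did:** I laid the closed fingertips on the near wheel (`wheel_a`) and rolled its top towards the camera head in three effective strokes of about 7 mm each. A fourth pass lost contact and moved nothing. Pressure on the wheel was mostly 5–12 N. It peaked at about 20 N, above the intended 6–10 N, in the middle of the first stroke. I then lifted clear and moved away.

**Last checks, with the arm clear of everything:**

| Measurement | Reading | Expected |
|---|---|---|
| Pointer height | 104.9 mm in the scene view; 106.9 mm in the top view, from only 5 pixels | 104 mm |
| Red band height | 105.9 mm | 104 mm |
| Barrel top | 151–151.6 mm | 152 mm |
| Slide top | 164.5–165.4 mm | 166 mm |

- **Bias:** The focus block reads about 1 mm low in both views. Allowing for that, the barrel and slide are within about 1 mm of the target.
- **Surroundings:** By eye, the well plate, glassware and small things look unmoved in both views. I did not measure this. Wrist force is about zero.

**One disagreement:** the reported tool height was about 35 mm lower than where the cameras showed the fingertips. I relied on the camera depth and on contact force to find the wheel. The contact point agreed with the cameras.

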